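Unlock the pull-out tray and park its pin

TASK

Unlock the pull-out tray: draw the T-handled locking pin right out of the bore in the sloping steel latch plate and park it in the open notch in the plate's side edge, pushed well into the notch past its flared mouth, with its collar resting flat on the plate. Then let go of it; do not drop the pin on the shelf, and leave the mortar, whisk, jug and bowl standing where they are.

Things in the scene. Friction and masses are not known exactly. Their poses are not given: they have to be found in the camera images.
- plate: Fixed sloping steel latch plate. Origin: centre of the bore's mouth on the upper face (z = 0), 125 mm above the shelf. z: out along the bore, leaning 28 degrees from vertical, roughly towards the robot; x: up the slope; y: level, to the edge with the notch. Face: x -35 to 35, y -30 to 90 mm. Bore 18 mm wide, through a 40 mm thick middle (y -30 to 30 mm), open below.
- notch (a point): Middle of the parking place, on the plate's face 62 mm along its y from the bore, axes as the plate. The notch is a slot along y, open at the edge y = 90 mm: 20 mm wide from its inner end at y = 50 to y = 76 mm, then flaring to 40 mm wide at the edge (y from the bore). The wing it is cut in (y 30 to 90 mm) is 12 mm thick, with free space below for the shank.
- tray: Fixed white pull-out tray, 280 mm wide and 200 mm deep, that carries the plate; tins in it reach 70 mm high. Origin on the shelf straight under the bore's mouth; x points level away from the plate, the tray's front wall is 85 mm along it.
- pin: Loose pin, 120 mm long, about 0.16 kg, in the bore at first. Origin: centre of the collar's underside; z to the handle. Steel shank 14 mm thick, z 0 to -70 mm; collar 32 mm wide, z 0 to 6 mm; neck 14 mm thick; black plastic T-handle 70 mm long along x, 12 mm thick along y, z 24 to 50 mm. At the start its axes are nearly the plate's and the collar rests on the face. Can turn in the bore.
- pin_tip (a point): The centre of the lower end of the pin's shank, 70 mm below the collar's underside.
- mortar: Bystander: white ceramic mortar, 110 mm across, 80 mm high; origin at the centre of its foot. It stands left or right of the tray.
- bowl: Bystander: glass bowl, 130 mm across, 60 mm high; origin at the centre of its foot. It stands on the other side from the mortar.
- jug: Bystander: blue plastic jug with a handle, 100 mm across, 150 mm high; origin at the centre of its foot, left of the tray.
- whisk: Bystander: flat steel whisk lying on the shelf right of the tray, 240 mm long, 16 mm high; origin under the middle of its handle, x axis towards the wires.
Not all that is in view belongs to the job. Leave any orange or white look-alike of the pin alone.

How it is judged:
By the outcome, as a careful person would: the job done as asked, in the order asked, and still so for the second after the job is handed in, with the robot touching nothing.
It also fails if it takes over 42 s, if anything falls off the work surface, if the arm or the gripper's body presses on something with over 40 N, if the wrist force passes 120 N, or if a joint passes its speed limit or range.

ROBOT

A 6-joint arm with a two-finger parallel gripper is mounted at the origin on the work surface. World frame = base frame: x ahead of the robot, y to its left, z up, the work surface at z = 0. Lengths are in mm, angles in rad, forces in N, time in s.
With the tool pointing down it reaches from about 300 to 775 mm from the base axis. Payload 14.6 kg.
Tool frame: the origin (TCP) lies between the finger pads; the fingertips stand 11 mm ahead of it and the grasp point (between the pads) lies 8 mm behind it; z points along the fingers, y is the line along which they close (so a half turn about z gives the same grasp; the last joint's range is limited). The gripper opens to 94 mm and grips with 3 to 60 N. Pads are 16 mm wide; open, the fingers measure 119 mm over their backs; the gripper's body (75 mm by 177 mm) begins 78 mm behind the grasp point.
Start: joints at [-1.237, 0.3, 1.521, -0, 1.321, -0.067], TCP at [214.578, -506.405, 216.446] pointing down, gripper open.
Joint ranges: [-3.03, 3.03], [-0.79, 2.21], [0.23, 2.52], [-1.04, 4.18], [0, 3.07], [-2.55, 2.55]. Speed limits (rad/s): [2.22, 2.22, 2.57, 3.14, 3.14, 3.14].

INTERFACE

Orientations are given as [roll, pitch, yaw] about the fixed x, y, z axes, in that order (R = Rz(yaw) Ry(pitch) Rx(roll)).
In Python, from cell import manip gives the robot as it stands. The module is installed in compiled form; this text tells all that it offers.
- The arm moves only by the tool arm_command, never from a script. Its argument "rows" is one flat list of numbers, 5 for each row, row after row: the shift along the world's x, y, z in mm, then the turn about the world's z in degrees, then the finger opening in mm, from 0 to 94. In form: [dx, dy, dz, twist, jaw, dx, dy, dz, twist, jaw, ...]. A call has 1 to 5 rows; each row shifts and turns the commanded pose from where the row before left it; what a row does not reach is not made up. A row lasts 1/8 s, in which the tool goes at most 62.5 mm and 10.7 degrees, less where a joint would pass 70% of its speed; a pose out of reach is approached as far as the arm can. A call is refused whole if a number of a shift passes 62.5 or a number of a turn 10.7, either way. A call with a gripper value outside its range is refused whole. The fingers move at their own pace and stop on an object; "newtons" is the grip in N (left out, the last holds). Time passes only in rows, so rows that do not move let the fingers close. It gives the time, the measured TCP pose, the force and the opening at its end, in the units of the state.
- manip.read_state(): the state, without advancing time (a new reading comes with each control period).
- manip.camera(name): name is "scene" or "top"; returns a dict with "image" (400x640x3 uint8, blue, green, red), "z_map" (400x640 float32, mm along the optical axis (not along the pixel's ray), 0 where there is no reading), "fx", "fy", "cx", "cy" (pixels), "pose" (4x4, takes a point from camera to world coordinates). Camera axes: x right, y down, z forward; pixel columns grow to the right and rows downward; lengths in mm; the calibration is good to about 2 mm. A picture is of the moment at which its call begins.
- manip.sign_off(): hands the job in, once; it reports no verdict.
The state is a dict: "clock": time; "joints": joint angles; "qd": joint speeds; "effort": joint torques, N m; "eef_pos": TCP position; "eef_rot": TCP orientation; "wrist_force": force on the tool from outside, world axes, zero at the start; "moment": the same for the moment, N m; "finger_gap": finger opening in mm.
Only numpy, scipy, OpenCV 4.12 (cv2) and the standard library are available. Lean on these libraries where they do the work, as an engineer would, in place of code of your own. Each camera call takes 0.05 s, during which the arm holds its last target. There are 200 camera calls.

## Working session

There is one attempt and no reset: what is moved stays moved. The work goes in short steps, Python scripts to look and compute and a tool call to move; the robot and the scene stay as the last step left them, time stands still between calls to the robot, and variables do not carry over. Pictures are saved under pics/ and viewed, on a budget of 10 in all, crops included, one or two more only if the job needs it, and the job is handed in when it is done.

Besides the shell and the picture viewer there is one more tool, called after ">>>" by a JSON object that holds its "api" and its "payload", one argument or row to a line. arm_command: Moves the arm, as the interface text tells. Its arguments: {"type":"object","properties":{"rows":{"type":"array","items":{"type":"number"}},"newtons":{"type":"number"}},"required":["rows"]}

```bash
mkdir -p pics
cat > h.py <<'E'
import numpy as np, cv2
from cell import manip
def pts(c):
    z=c["z_map"].astype(float); v,u=np.mgrid[0:400,0:640]
    P=np.stack([(u-c["cx"])/c["fx"]*z,(v-c["cy"])/c["fy"]*z,z],-1)
    W=P@c["pose"][:3,:3].T+c["pose"][:3,3]; W[z==0]=np.nan
    return W
E
python3 - <<'E'
from h import *
for n in("scene","top"):
    c=manip.camera(n); cv2.imwrite(f"pics/{n}0.png",c["image"]); np.savez(f"{n}0.npz",**c)
    print(n,c["fx"],c["cx"],c["cy"],c["pose"].round(2).tolist())
print(manip.read_state())
E
```

```text
scene 444.14679026643836 315.34316960881165 195.13061157620058 [[0.8, 0.44, -0.4, 1032.43], [0.6, -0.58, 0.55, -712.97], [0.01, -0.68, -0.73, 1077.18], [0.0, 0.0, 0.0, 1.0]]
top 503.1185077172395 309.1977762694163 205.53325927565282 [[0.03, -0.98, 0.21, 123.72], [-1.0, -0.03, -0.0, -5.38], [0.01, -0.21, -0.98, 1819.38], [0.0, 0.0, 0.0, 1.0]]
{'clock': 0.1, 'joints': array([-1.23658664e+00,  3.00389951e-01,  1.52148461e+00, -3.58487200e-05,
        1.32070255e+00, -6.65704784e-02]), 'qd': array([-0.00116043, -0.00011634, -0.00075428, -0.00096834, -0.00109022,
        0.00015144]), 'effort': array([ 2.11565217e-03, -5.32642472e+01, -3.53283548e+01,  7.09111872e-02,
        2.34049349e-02, -4.77277661e-05]), 'eef_pos': array([ 214.5095486 , -506.21413632,  215.971648  ]), 'eef_rot': array([-3.14060807e+00, -3.08397141e-05,  4.00789037e-01]), 'wrist_force': array([0.7530267 , 0.01555756, 0.1302252 ]), 'moment': array([-0.00877474, -0.03020591,  0.03834876]), 'finger_gap': 93.91754937936172}
```

View pics/scene0.png

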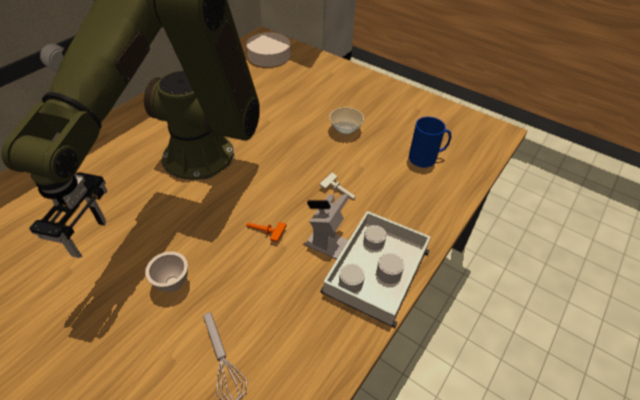

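View pics/top0.png

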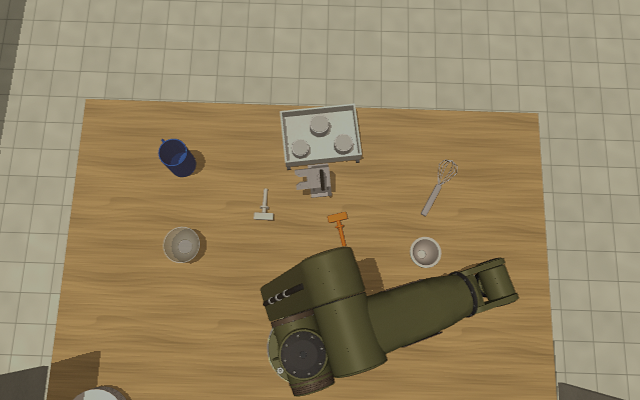

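The scene view shows the plate at about (325,228) with the black handle at (319,204), notch side towards the jug. In the top view the plate is at (315,181) and the tray at (321,135). The white decoy (264,205) and orange decoy (340,225) stay alone.

```bash
cat > m.py <<'E'
from h import *
import sys
def load(n): return dict(np.load(f"{n}0.npz"))
big=[]
for n,(a,b,r,d) in {"top":(280,350,150,210),"scene":(290,370,180,270)}.items():
    c=load(n); W=pts(c); I=c["image"].astype(int)
    m=np.zeros((400,640),bool); m[r:d,a:b]=1
    dark=m&(I.max(-1)<45)&(W[...,2]>120)&(W[...,2]<200)
    H=W[dark]; print(n,"handle n",len(H),"mean",H.mean(0).round(1),"med",np.median(H,0).round(1),"min",H.min(0).round(0),"max",H.max(0).round(0))
    ev,V=np.linalg.eigh(np.cov(H.T)); print(" axis",V[:,2].round(3),np.sqrt(ev).round(1))
    g=m&(W[...,2]>75)&(W[...,2]<160)&~dark
    G=W[g]
    # RANSAC plane with 28deg tilt
    rng=np.random.default_rng(0); best=0
    for _ in range(3000):
        p=G[rng.choice(len(G),3,0)]; k=np.cross(p[1]-p[0],p[2]-p[0]); L=np.linalg.norm(k)
        if L<200: continue
        k/=L; k*=np.sign(k[2])
        if abs(k[2]-np.cos(np.radians(28)))>.05: continue
        s=abs((G-p[0])@k)<2
        if s.sum()>best: best=s.sum(); S=s
    F=G[S]; o=F.mean(0); k=np.linalg.svd(F-o)[2][2]; k*=np.sign(k[2])
    print(" plane",best,len(G),o.round(1),k.round(3),"tilt",np.degrees(np.arccos(k[2])).round(1),"yaw of up-slope",np.degrees(np.arctan2(-k[1],-k[0])).round(1))
    big.append(cv2.resize(c["image"][r:d,a:b],None,fx=6,fy=6,interpolation=cv2.INTER_CUBIC)[:540])
    # tray: top rim z
    if n=="top":
        t=np.zeros_like(m); t[98:172,272:370]=1
        q=(t&(W[...,2]>15)&(W[...,2]<90)).astype(np.uint8)
        cs=max(cv2.findContours(q,0,cv2.CHAIN_APPROX_NONE)[0],key=cv2.contourArea)
        Wt=W[cs[:,0,1],cs[:,0,0]][:,:2]; Wt=Wt[~np.isnan(Wt).any(1)].astype(np.float32)
        print(" tray rect",cv2.minAreaRect(Wt))
h=max(x.shape[0] for x in big); big=[cv2.copyMakeBorder(x,0,h-x.shape[0],0,0,0) for x in big]
o=np.hstack(big); o=cv2.resize(o,None,fx=min(1,800/o.shape[1]),fy=min(1,800/o.shape[1])); cv2.imwrite("pics/crop0.png",o)
E
python3 m.py
```

```text
top handle n 15 mean [564.2 -42.1 169.7] med [568.5 -41.7 174.6] min [533. -51. 149.] max [592. -38. 185.]
 axis [-0.872 -0.152 -0.466] [ 1.9  3.7 24.2]
 plane 199 609 [580.2 -15.7 124.5] [-0.455 -0.06   0.888] tilt 27.3 yaw of up-slope 7.5
 tray rect ((768.9444580078125, -38.09930419921875), (208.4440155029297, 281.1125183105469), 8.206661224365234)
scene handle n 149 mean [566.6 -48.9 164.1] med [567.5 -49.2 164.6] min [531. -55. 138.] max [596. -39. 185.]
 axis [-0.888 -0.141 -0.437] [ 2.3  6.8 19.6]
 plane 326 914 [583.6 -19.1 127.6] [-0.473 -0.064  0.879] tilt 28.5 yaw of up-slope 7.7
```

View pics/crop0.png

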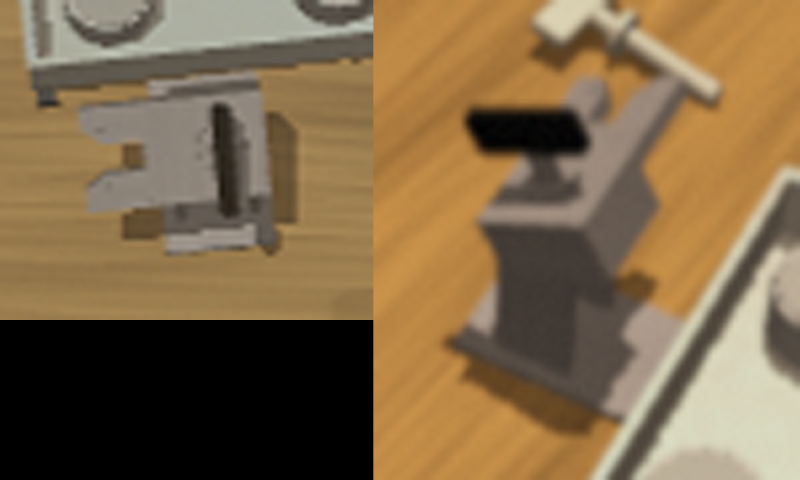

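The measurements agree. The tray gives a yaw of 8.2°, the face planes 7.6° with a tilt of 27–28.5°, and the handle about 9°. The top handle face sits at z≈170 against 169 expected. That puts the bore at about (587,-39,125) and the handle centre at about (570,-42,158).

>>> {"api": "arm_command", "payload": {
  "rows": [35.5,46.4,3.5,-1.45,94,35.5,46.4,3.5,-1.45,94,35.5,46.4,3.5,-1.45,94,35.5,46.4,3.5,-1.45,94,35.5,46.4,3.5,-1.45,94],
  "newtons": 45
}}

```text
clock: 0.72
eef_pos: [392.8, -272.7, 234.0]
eef_rot: [-3.141, 0.0, 0.273]
wrist_force: [0.1, -0.6, 0.5]
finger_gap: 93.8
```

>>> {"api": "arm_command", "payload": {
  "rows": [35.5,46.4,3.5,-1.45,94,35.5,46.4,3.5,-1.45,94,35.5,46.4,3.5,-1.45,94,35.5,46.4,3.5,-1.45,94,35.5,46.4,3.5,-1.45,94]
}}

```text
clock: 1.35
eef_pos: [570.4, -40.6, 251.4]
eef_rot: [-3.142, 0.0, 0.147]
wrist_force: [-0.1, -1.0, 0.4]
finger_gap: 94.0
```

>>> {"api": "arm_command", "payload": {
  "rows": [0,0,0,0,94,0,0,0,0,94]
}}

```text
clock: 1.6
eef_pos: [569.2, -42.6, 251.0]
eef_rot: [-3.141, 0.001, 0.148]
wrist_force: [-0.1, 0.4, 0.9]
finger_gap: 93.5
```

>>> {"api": "arm_command", "payload": {
  "rows": [0,0,-40,0,94,0,0,-40,0,94,0,0,-21,0,94,0,0,0,0,60,0,0,0,0,30]
}}

```text
clock: 2.22
eef_pos: [569.8, -43.2, 151.8]
eef_rot: [3.141, -0.002, 0.147]
wrist_force: [0.1, 0.8, -0.6]
finger_gap: 77.3
```

>>> {"api": "arm_command", "payload": {
  "rows": [0,0,0,0,20,0,0,0,0,20,0,0,0,0,20]
}}

```text
clock: 2.6
eef_pos: [569.6, -42.4, 150.7]
eef_rot: [3.141, -0.0, 0.148]
wrist_force: [-0.5, -0.2, -0.5]
finger_gap: 47.4
```

Run:
```python
from h import *
c=manip.camera("scene"); a=cv2.resize(c["image"][150:270,260:400],None,fx=5,fy=5,interpolation=cv2.INTER_CUBIC)
cv2.imwrite("pics/g1.png",a); s=manip.read_state(); print(s["wrist_force"],s["finger_gap"],s["eef_pos"])
```

```text
[ 0.38518529 -0.17919798 -0.97860249] 43.12631401954416 [569.63389202 -42.384326   150.64576487]
```

View pics/g1.png

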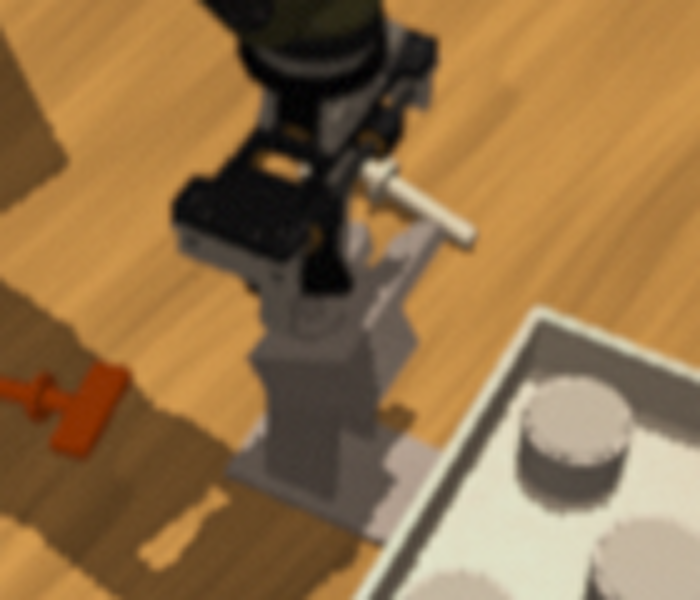

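The fingers straddle the black handle (crop 325,265), collar visible under it at (315,320). Closing fully.

>>> {"api": "arm_command", "payload": {
  "rows": [0,0,0,0,4,0,0,0,0,4,0,0,0,0,4,0,0,0,0,4,0,0,0,0,4]
}}

```text
clock: 3.28
eef_pos: [569.5, -42.5, 150.4]
eef_rot: [3.142, 0.0, 0.148]
wrist_force: [-0.0, -0.7, -1.1]
finger_gap: 12.6
```

>>> {"api": "arm_command", "payload": {
  "rows": [0,0,0,0,4,0,0,0,0,4]
}}

```text
clock: 3.52
eef_pos: [569.6, -42.5, 150.4]
eef_rot: [3.142, 0.0, 0.148]
wrist_force: [-0.9, -1.0, 0.0]
finger_gap: 12.5
```

>>> {"api": "arm_command", "payload": {
  "rows": [-2.3,-0.3,4.4,0,4,-2.3,-0.3,4.4,0,4,-4.6,-0.7,8.8,0,4,-4.6,-0.7,8.8,0,4]
}}

```text
clock: 4.03
eef_pos: [555.5, -44.4, 177.6]
eef_rot: [3.142, -0.0, 0.148]
wrist_force: [-0.1, 0.9, -1.6]
finger_gap: 12.3
```

>>> {"api": "arm_command", "payload": {
  "rows": [-4.6,-0.7,8.8,0,4,-4.6,-0.7,8.8,0,4,-4.7,-0.7,8.8,0,4,-4.7,-0.7,8.8,0,4,-4.7,-0.7,8.8,0,4]
}}

```text
clock: 4.65
eef_pos: [532.1, -48.0, 221.4]
eef_rot: [3.142, -0.0, 0.148]
wrist_force: [0.3, 0.2, -0.9]
finger_gap: 12.3
```

>>> {"api": "arm_command", "payload": {
  "rows": [-4.7,-0.7,8.8,0,4,0,0,0,0,4]
}}

```text
clock: 4.9
eef_pos: [527.8, -48.7, 230.4]
eef_rot: [3.141, -0.001, 0.148]
wrist_force: [0.9, 0.1, -1.9]
finger_gap: 12.4
```

Run:
```python
from h import *
c=manip.camera("scene"); np.savez("scene1.npz",**c); a=cv2.resize(c["image"][130:270,250:400],None,fx=5,fy=4.2,interpolation=cv2.INTER_CUBIC)
a=cv2.resize(c["image"][150:250,265:385],None,fx=6,fy=6,interpolation=cv2.INTER_CUBIC)
cv2.imwrite("pics/g2.png",a); s=manip.read_state(); print(s["wrist_force"],s["moment"],s["eef_pos"])
```

```text
[ 0.46059445  0.69217605 -1.93764545] [-0.03816415  0.05516058  0.0125875 ] [527.77127147 -48.62711637 229.87620927]
```

View pics/g2.png

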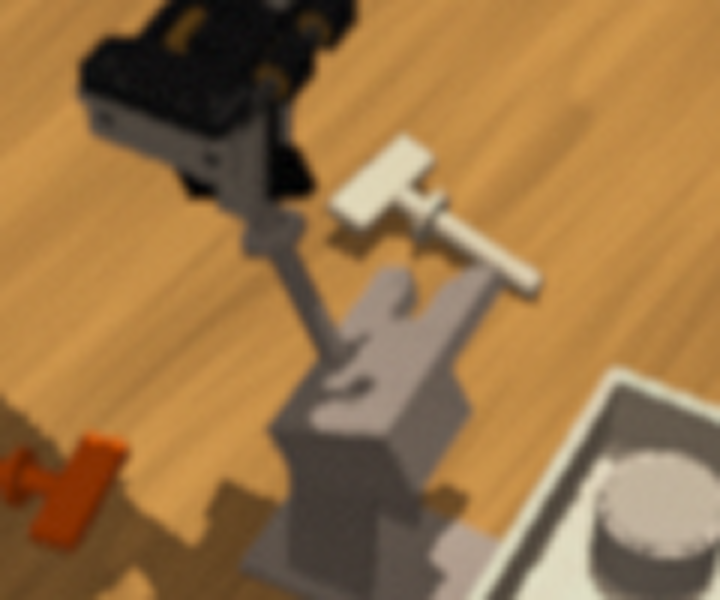

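Run:
```python
from h import *
c=dict(np.load("scene1.npz")); W=pts(c)
ya=np.radians(8.1);t=np.radians(28); n=np.array([-np.sin(t)*np.cos(ya),-np.sin(t)*np.sin(ya),np.cos(t)])
Y=np.array([-np.sin(ya),np.cos(ya),0]); X=np.cross(Y,n); o=np.array([587,-39,125.])
R=np.stack([X,Y,n],1); L=(W-o)@R
s=np.zeros((400,640),bool); s[185:215,300:330]=1
q=s&(L[...,2]>12)&(L[...,2]<88)&(abs(L[...,0])<20)&(abs(L[...,1])<20)
for lo in range(10,100,10):
    k=q&(L[...,2]>=lo)&(L[...,2]<lo+10); print(lo,k.sum(),np.median(L[k],0).round(1))
P=L[q];v=np.linalg.svd(P-P.mean(0))[2][0];print("axis in plate",(v*np.sign(v[2])).round(3),"cam dir",((c["pose"][:3,3]-o)@R/1e3).round(2))
print("tip z: min",L[q][:,2].min())
# face occupancy near notch
z=np.zeros_like(s); z[180:235,305:360]=1
f=z&(abs(L[...,2])<5)
print("face z med",np.median(L[f][:,2]), "x range",np.percentile(L[f][:,0],[1,99]),"y",np.percentile(L[f][:,1],[1,99]))
for y in range(40,96,6):
    k=f&(abs(L[...,1]-y)<3); x=np.sort(L[k][:,0])
    if len(x)>3: 
        i=np.argmax(np.diff(x)); print(y,x[0].round(1),"gap",x[i].round(1),x[i+1].round(1),"end",x[-1].round(1))
```

```text
10 0 [nan nan nan]
20 11 [-3.9 -5.5 27.5]
30 15 [-4.2 -6.3 35.8]
40 13 [-3.2 -5.8 45.6]
50 15 [-4.2 -7.  54.5]
60 17 [-2.1 -7.1 64.2]
70 16 [-2.3 -7.7 75.5]
80 11 [-2.3 -6.5 84.5]
90 0 [nan nan nan]
axis in plate [0.021 0.    1.   ] cam dir [ 0.75 -0.73  0.68]
tip z: min 24.584266554408178
face z med 2.224644085929521 x range [-41.20350254  30.27058778] y [-33.59669305  83.81765188]
40 -38.4 gap -35.7 -28.8 end 29.3
46 -43.2 gap 11.1 19.4 end 29.5
52 -39.3 gap -17.9 8.1 end 27.8
58 -41.8 gap -14.2 1.5 end 31.2
64 -41.6 gap -16.4 6.4 end 27.2
70 -40.3 gap -14.6 2.0 end 30.8
76 -38.1 gap -16.8 3.5 end 29.2
82 -41.5 gap -22.4 14.3 end 29.3
  return _methods._mean(a, axis=axis, dtype=dtype,
  ret = um.true_divide(
```

The pin is fully out: its tip is 22 mm above the face and its axis is within 1.2° of the plate's z. The pin's x and the slot's centre line agree to about 1 mm, so relative moves are safe. I'll carry it over the flared mouth at y = 84.

>>> {"api": "arm_command", "payload": {
  "rows": [-3.0,20.8,0,0,4,-3.0,20.8,0,0,4,-2.9,20.8,0,0,4,-2.9,20.8,0,0,4,0,0,0,0,4]
}}

```text
clock: 5.58
eef_pos: [515.8, 35.5, 229.3]
eef_rot: [-3.141, 0.001, 0.149]
wrist_force: [0.2, -0.7, -2.0]
finger_gap: 12.3
```

>>> {"api": "arm_command", "payload": {
  "rows": [4.65,0.7,-8.8,0,4,4.65,0.7,-8.8,0,4,4.65,0.6,-8.8,0,4,4.65,0.6,-8.8,0,4]
}}

```text
clock: 6.08
eef_pos: [534.9, 37.0, 193.5]
eef_rot: [-3.142, 0.0, 0.147]
wrist_force: [-0.6, -0.5, -1.4]
finger_gap: 12.7
```

Run:
```python
from h import *
o=[]
for n,(a,b,r,d) in {"scene":(265,385,150,250),"top":(280,350,150,210)}.items():
    c=manip.camera(n); o.append(cv2.resize(c["image"][r:d,a:b],(400,333),interpolation=cv2.INTER_CUBIC))
cv2.imwrite("pics/g3.png",np.hstack(o)); s=manip.read_state(); print(s["wrist_force"],s["eef_pos"])
```

```text
[-0.61862397  0.19316112 -2.97022829] [534.54523183  37.10749673 193.09478866]
```

View pics/g3.png

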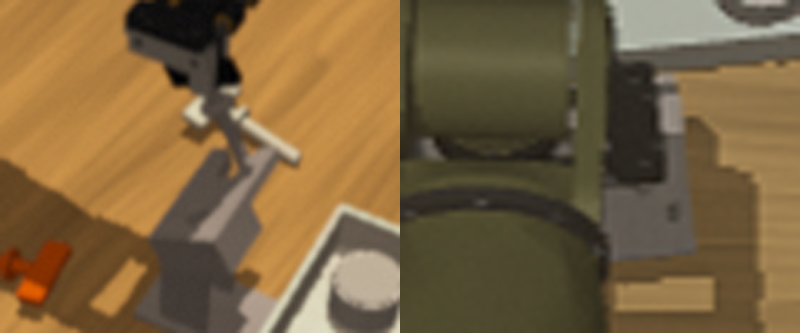

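The left crop shows the shank between the two prongs at (235,160), with no contact force. Lowering on.

>>> {"api": "arm_command", "payload": {
  "rows": [4.65,0.7,-8.8,0,4,4.65,0.7,-8.8,0,4,4.65,0.6,-8.8,0,4]
}}

```text
clock: 6.55
eef_pos: [548.8, 39.3, 167.4]
eef_rot: [-3.142, 0.0, 0.148]
wrist_force: [-0.0, -0.7, -1.7]
finger_gap: 12.4
```

>>> {"api": "arm_command", "payload": {
  "rows": [4.65,0.7,-8.8,0,4,2.8,0.4,-5.3,0,4,0,0,0,0,4]
}}

```text
clock: 6.92
eef_pos: [556.0, 40.3, 153.5]
eef_rot: [-3.141, 0.001, 0.148]
wrist_force: [-0.1, 1.0, -2.2]
finger_gap: 12.2
```

>>> {"api": "arm_command", "payload": {
  "rows": [0.7,-5.0,0,0,4,0.7,-5.0,0,0,4,0.7,-5.0,0,0,4]
}}

```text
clock: 7.3
eef_pos: [558.1, 24.8, 154.2]
eef_rot: [3.142, -0.0, 0.148]
wrist_force: [-0.7, -0.0, -2.5]
finger_gap: 12.0
```

>>> {"api": "arm_command", "payload": {
  "rows": [0.6,-4.0,0,0,4,0.5,-3.5,0,0,4,0.9,0.1,-1.8,0,4,0,0,0,0,4]
}}

```text
clock: 7.8
eef_pos: [560.0, 18.0, 151.9]
eef_rot: [-3.142, 0.0, 0.148]
wrist_force: [0.4, 1.2, -1.6]
finger_gap: 12.5
```

>>> {"api": "arm_command", "payload": {
  "rows": [0.5,0.1,-0.9,0,4,0,0,0,0,4]
}}

```text
clock: 8.05
eef_pos: [560.6, 18.1, 151.2]
eef_rot: [3.142, 0.0, 0.148]
wrist_force: [0.4, 0.2, -2.8]
finger_gap: 12.3
```

>>> {"api": "arm_command", "payload": {
  "rows": [0.5,0,-0.9,0,4,0,0,0,0,4]
}}

```text
clock: 8.3
eef_pos: [560.9, 18.1, 150.4]
eef_rot: [-3.141, 0.0, 0.148]
wrist_force: [-2.7, 1.6, 0.9]
finger_gap: 12.3
```

>>> {"api": "arm_command", "payload": {
  "rows": [0.4,0,-0.7,0,4,0,0,0,0,4]
}}

```text
clock: 8.55
eef_pos: [561.0, 18.0, 150.2]
eef_rot: [-3.141, 0.001, 0.148]
wrist_force: [-9.6, 0.7, 7.3]
finger_gap: 12.5
```

Run:
```python
from h import *
c=manip.camera("scene"); cv2.imwrite("pics/g4.png",cv2.resize(c["image"][170:230,290:362],None,fx=8,fy=8,interpolation=cv2.INTER_CUBIC))
s=manip.read_state(); print(s["wrist_force"],s["moment"],s["eef_pos"])
```

```text
[-9.29325321  0.43674598  7.88608365] [0.03947654 1.87910824 0.008014  ] [560.94055537  18.05012703 150.17998981]
```

View pics/g4.png

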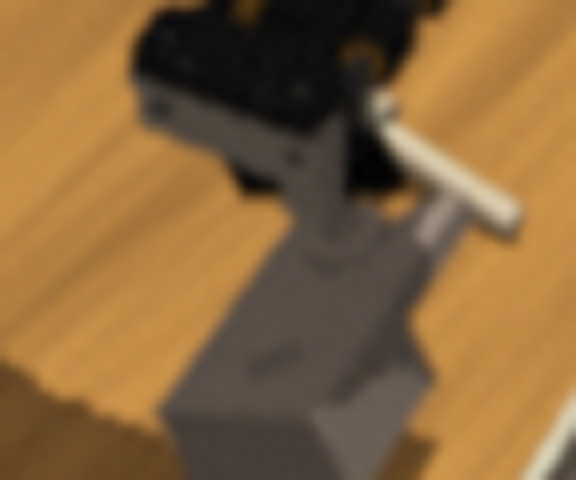

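The picture shows the collar at (335,250) on the face, at the wing. About 12 N of contact force confirms it's seated. Releasing.

>>> {"api": "arm_command", "payload": {
  "rows": [-0.4,0,0.6,0,4,0,0,0,0,20,0,0,0,0,40,0,0,0,0,50,0,0,0,0,50]
}}

```text
clock: 9.22
eef_pos: [561.1, 18.0, 150.2]
eef_rot: [-3.142, -0.0, 0.148]
wrist_force: [-1.0, -0.0, -0.4]
finger_gap: 46.6
```

>>> {"api": "arm_command", "payload": {
  "rows": [0,0,0,0,60,0,0,0,0,60]
}}

```text
clock: 9.48
eef_pos: [561.1, 18.0, 150.3]
eef_rot: [3.142, -0.0, 0.148]
wrist_force: [-0.5, -0.6, -0.7]
finger_gap: 59.9
```

Free of load; lift straight up and draw back to clear the view.

>>> {"api": "arm_command", "payload": {
  "rows": [0,0,20,0,60,0,0,30,0,60,0,0,40,0,60,0,0,40,0,60,-40,-20,10,0,60]
}}

```text
clock: 10.1
eef_pos: [522.0, -1.7, 292.2]
eef_rot: [3.141, -0.003, 0.149]
wrist_force: [-0.3, -1.3, -0.0]
finger_gap: 59.7
```

>>> {"api": "arm_command", "payload": {
  "rows": [-30,-50,0,0,60,-30,-50,0,0,60,-30,-50,0,0,60,-20,-50,0,0,60,0,0,0,0,60]
}}

```text
clock: 10.72
eef_pos: [409.9, -204.4, 290.4]
eef_rot: [3.141, -0.0, 0.143]
wrist_force: [-0.2, -0.2, -0.2]
finger_gap: 60.1
```

Run:
```python
from h import *
o=[]
ya=np.radians(8.1);t=np.radians(28); n=np.array([-np.sin(t)*np.cos(ya),-np.sin(t)*np.sin(ya),np.cos(t)])
Y=np.array([-np.sin(ya),np.cos(ya),0]); X=np.cross(Y,n); p0=np.array([587,-39,125.])-5.5*X-4.5*Y+2.2*n
R=np.stack([X,Y,n],1)
for k,(a,b,r,d) in {"scene":(285,381,155,235),"top":(280,350,152,210)}.items():
    c=manip.camera(k); I=c["image"]; o.append(cv2.resize(I[r:d,a:b],(400,333),interpolation=cv2.INTER_CUBIC))
    L=(pts(c)-p0)@R; m=np.zeros((400,640),bool); m[r:d,a:b]=1
    q=m&(I.max(-1)<50)&(L[...,2]>20)&(L[...,2]<60)&(abs(L[...,1]-62)<30)&(abs(L[...,0])<50)
    H=L[q]; print(k,len(H),"plate-frame med",np.median(H,0).round(1),"min",H.min(0).round(0),"max",H.max(0).round(0))
    old=cv2.imread(f"pics/{k}0.png"); 
cv2.imwrite("pics/g5.png",np.hstack(o)); s=manip.read_state(); print(s["wrist_force"],s["eef_pos"],s["clock"])
```

```text
scene 146 plate-frame med [ 4.7 58.8 43.3] min [-33.  54.  27.] max [34. 67. 53.]
top 44 plate-frame med [ 2.7 63.6 49.6] min [-31.  60.  42.] max [35. 67. 54.]
[0.31092433 0.40135018 0.43528543] [ 411.0825658  -201.99067894  290.29990949] 10.825
```

View pics/g5.png

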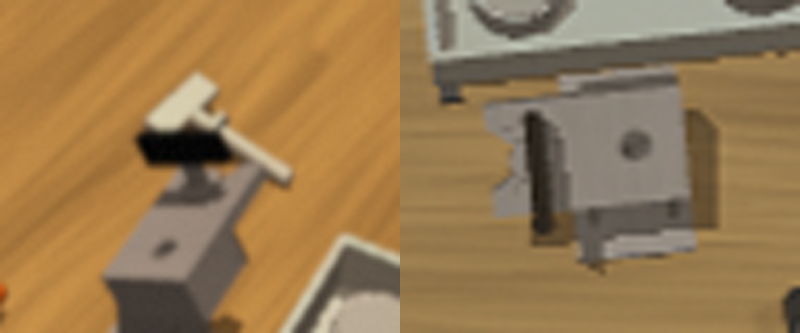

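The handle stands over the notch (right crop 538,170), the bore is empty (635,145) and the collar is on the face (left crop 195,190). One last numeric check for tilt and the bystanders, then hand in.

Run:
```python
from h import *
c=manip.camera("top"); d=np.abs(c["image"].astype(int)-cv2.imread("pics/top0.png")).max(-1)
for k,(a,b,r,e) in dict(jug=(155,195,130,180),bowl=(160,205,222,268),whisk=(415,462,155,220),mortar=(405,445,233,270),white=(250,278,185,223)).items():
    print(k,"changed px",(d[r:e,a:b]>40).sum())
W=pts(c); I=c["image"]; m=np.zeros((400,640),bool); m[152:210,280:325]=1
H=W[m&(I.max(-1)<50)&(W[...,2]>130)&(W[...,2]<200)]; v=np.linalg.svd(H-H.mean(0))[2][0]
print("handle slope deg",np.degrees(np.arcsin(abs(v[2]))))
manip.sign_off()
```

```text
jug changed px 0
bowl changed px 0
whisk changed px 0
mortar changed px 14
white changed px 0
handle slope deg 27.77022373505022
the job is handed in; nothing more can be done
```

I drew the pin straight out of the bore, carried it over the flared mouth and lowered it between the prongs. I then slid it into the notch until the collar seated, let go and moved the arm clear. The job was handed in at about 11 s of the 42 s allowed.

**Pin position:** The last checks put it at about y = 63 mm from the bore (target 62). The top of the handle is 50 mm above the face, as it should be with the collar flat. The handle slopes 27.8° against the plate's 28°, and the bore shows empty.

**Forces:** Seating pressed with about 12 N, including some sideways push across the slot. The wrist force was near zero after release.

**Bystanders:** The jug, bowl, whisk and white look-alike show no change in the image. Fourteen pixels changed by the mortar. I took this for the arm's shadow moving, as nothing came near it, but I did not check further. I did not compare the orange look-alike.

**Disagreements:** My first estimate of the plate's centre was about 5 mm off from the measured face edges. I therefore made the moves relative to where the pin started, so this did not affect the placing. The two views put the parked handle's centre at y = 59 and 64 mm. The 59 reading is partly the handle's near side face.

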